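# Open the guard and bring the jig slide to its click stop

## Robot

A 7-joint arm with a two-finger parallel gripper is mounted at the origin on a cart in front of the work surface, level with it; the furniture and walls round the work are solid. World frame = base frame: x ahead of the robot, y to its left, z up, the work surface at z = 0. Lengths are in m, angles in rad, forces in N, time in s.
With the tool pointing down it reaches from about 0.425 to 0.925 m from the base axis. Payload 6.8 kg.
Tool frame: the origin (TCP) lies midway between the tips of the shut fingers; the grasp point (between the pads) lies arm.tcp_to_grasp behind it (arm.tcp_to_grasp is the distance from the TCP to the grasp point, in m); z points along the fingers, y is the line along which they close (so a half turn about z gives the same grasp; the last joint's range is limited). The gripper opens to 88 mm and grips with 3 to 60 N. Pads are 20 mm wide; open, the fingers measure 115 mm over their backs; the gripper's body (75 mm by 178 mm) begins 61 mm behind the grasp point.
Start: joints at [1.096, 0.477, 0.022, 1.555, -0.011, 1.109, -0.083], TCP at [0.242, -0.63, 0.223] pointing down, gripper open.
Joint ranges: [-2.96, 2.96], [-0.34, 2.1], [-1.41, 1.46], [0.24, 2.44], [-1.37, 4.51], [0.17, 1.92], [-2.96, 2.96]. Speed limits (rad/s): [2.39, 2.39, 3.14, 3.14, 3.14, 3.14, 3.14].

## Interface

Orientations are given as a unit quaternion [w, x, y, z].
In Python, from station import arm, eoat, solver, observe, get_image, camera_params, ticket, look_for, masks_of gives the robot as it stands. Calls block until the motion is done:
- arm.movep(position, orientation): joint-space move of the TCP to a pose.
- arm.line_to(position, v=0.15, ori=None): straight line of the TCP; ori=None keeps the orientation; v is the mean speed in m/s.
- arm.move_joints(angles): joint-space move.
- eoat.gripper_to(opening): finger opening in m; the grip force is fixed at half the most; returns when the fingers have stopped.
- arm.hold(seconds).
- solver.inverse_kinematics(position, orientation): joint angles nearest the present ones, or None.
- observe(): the state.
- get_image(name): name is "scene" or "side" or "wrist"; returns (picture, depth): 420x560x3 uint8, red, green, blue; 420x560 float32, m along the optical axis (not along the pixel's ray), 0 where there is no reading.
- camera_params(name): a dict with "vertical_fov" (degrees; the focal length in pixels is half the picture's height over the tangent of half this angle, whatever the lens; pixels are square), "cx", "cy" (the principal point, pixels), "k1" (the pictures are not rectified: a ray, as slopes to the right and down, at radius r is drawn at 1 + k1 r^2 times it, then the intrinsics apply), "eye" and "attitude" of the camera in the world. Camera axes: x right, y up, looking along -z (the intrinsics and any distortion apply to the point x, -y, -z); pixel columns grow to the right and rows downward; lengths in m; the calibration is good to about 2 mm. A picture is of the moment at which its call begins: read the wrist's pose just before it. camera_params takes no time and is no camera call; for the wrist camera it gives the pose at the moment of the call.
A pose or a line that the arm cannot do raises arm.PlanningError and nothing moves.
- ticket.hand_in(): hands the job in; it is judged then, once.
Trained networks look in the newest picture that a camera, given by its name, has taken for a name from the list of things; names that differ only in an ending like _2 or _b are one class to them, and where a whole thing is asked for, a point or a joint stands for the part that bears it (a point fixed in the world has none). Each returns a list of dicts, best first, with "confidence" (0 to 1); they miss things now and then, are a little off and sometimes report something else, mostly with a low value. They report only what shows in the picture. A call takes as long as a camera call.
- look_for(camera, target): "centre" ([x, y, z] in m, in world coordinates, good to about 4 mm: the middle of the surface that is visible of it).
- masks_of(camera, target): "region" (420x560 bool, what is visible of it).
The state is a dict: "t": time; "q": joint angles; "qvel": joint speeds; "tau": joint torques, N m; "position": TCP position; "tool_rot": TCP orientation; "contact_force": force on the tool from outside, world axes, zero at the start; "torque": the same for the moment, N m; "finger_gap": finger opening in m; "gripper_force": force on a finger pad.
Only numpy, scipy, OpenCV 4.12 (cv2) and the standard library are available. Lean on these libraries where they do the work, as an engineer would, in place of code of your own. Each camera call takes 0.05 s, during which the arm holds its last target. There are 200 camera calls.

## Task

Swing the clear guard of the jig wide open by its black upright handle, then take the slide by its red knob and move it along the rail, away from its parked end, until you feel the sprung ball click into its notch. Stop there without running the slide on to the end of the rail, and finish still gripping the red knob, keeping the slide still with the ball in the notch and the guard open. Leave the other things on the bench where they are.

Things in the scene. Friction and masses are not known exactly. Their poses are not given: they have to be found in the camera images.
- jig: Fixed grey base plate, 120 x 270 x 12 mm, with a steel rail along it, a little turned. Origin: centre of its underside, on the bench. Its y axis runs along the rail, its x axis from the guard's side (facing the robot) to the back. Dark end blocks, 51 mm high, stand on the rail at y = +112 and -112 mm.
- carriage: Aluminium slide, 94 mm across the rail x 68 mm, top 49 mm above the bench; a steel plate (46 x 60 mm, top at 57 mm) is fixed on its back half. Origin on the rail's middle line, 31 mm above the bench; axes as the jig's. Parked at y = +40 to +60 mm in the jig's frame, it travels to the jig's -y; the end is y = -60 mm, the notch unseen somewhere between +10 and -30 mm. Friction about 1 N.
- knob (a point): Centre of the top face of the red upright round knob on the slide, 22 mm in diameter, 30 mm tall; its top is 85 mm above the bench. It is 24 mm in front (jig -x) of the slide's origin. While the guard is shut the hood covers it.
- detent_ball (a joint): Height (m) of the sprung ball inside the slide: 0 on the flat rail, -0.0037 in the middle of the notch, -0.0014 when 3 mm off it. From 9 mm before the middle the ball draws the slide in, with up to about 6 N; just past the middle it resists with 7 N or more besides the friction, so the force along the rail flips there. Let go near the middle, the slide is pulled to it.
- guard (a joint): Angle of the guard about its upright hinge, rad: 0 shut, growing as it swings towards the robot (counter-clockwise from above), stop at 1.8; starts at 0 to 0.15. Clear panel 195 mm long, 100 mm high, yellow frame, along the jig's front; a clear hood at its top reaches 78 mm back over the knob (from 60 mm off the hinge on). It stays where left; turning takes about 0.12 N m.
- guard_handle (a point): Centre of the top of the guard's black upright handle: a round post 16 mm in diameter (18 mm cap), from 104 to 152 mm above the bench, near the guard's free end, 180 mm from the hinge axis. It can be pinched from above with the fingers either way round.
- guard_hinge (a point): Point on the guard's upright hinge axis, 98 mm above the bench, at the front of the jig's -y end.
- flux_bottle: Brown bottle with a black cap, 39 mm in diameter, 84 mm tall, standing loose; origin at its underside. Leave it alone.
- tape_measure: Yellow and black tape measure, 38 x 74 x 65 mm, loose; origin at its underside. Leave it alone.
- tea_mug: White enamel mug, 82 mm wide, 84 mm tall, loose; origin at its underside. Leave it alone.

How it is judged:
On the way, in this order (a step that is already met when the one before it is completed fails the run):
1. the guard is swung wide open (value of joint guard above 1.15 rad), for 0.2 s.
2. the slide is held by the fingers with its ball in the notch (value of joint detent_ball below -0.0014 m and contact force between the fingers and carriage above 3 N and linear speed of carriage below 0.01 m/s), for 0.3 s.
At the end, for the whole second after the job is handed in: The guard stands open by more than 1.15 rad (66 degrees), the ball is in the notch (at least 1.4 mm down, that is the slide within about 3 mm of the notch's middle), the slide is still (under 10 mm/s) and the fingers still press on it with more than 3 N (all of step 2 and value of joint guard above 1.15 rad); the arm keeps its last pose, push and grip.
It fails at once if the slide is run on to the end of the rail (its origin beyond y = -56 mm of the jig) (y of carriage in the frame of jig below -0.056 m).
It fails at once if a loose thing on the bench is shifted by more than 30 mm (distance of any of flux_bottle, tape_measure, tea_mug from where it was at the start of the episode above 0.03 m).
It also fails if it takes over 54 s, if anything falls off the work surface, if the arm or the gripper's body presses on something with over 40 N, if the wrist force passes 120 N, or if a joint passes its speed limit or range.

## Working session

There is one attempt and no reset: what is moved stays moved. The work goes in short steps, each a Python script; the robot and the scene stay as the last script left them, time stands still between calls to the robot, and variables do not carry over. Pictures are saved under pics/ and viewed, at most 10 in all, crops included, and the job is handed in when it is done.

```bash
mkdir -p pics; ls
python3 - <<'E'
from station import *
import cv2,numpy as np
s=observe();print(s,arm.tcp_to_grasp)
ims=[]
for c in("scene","side"):
    im,d=get_image(c);ims.append(im)
    p=camera_params(c);print(c,p)
    np.savez("pics/%s0.npz"%c,im=im,d=d)
    for t in("guard_handle","guard","guard_hinge","jig","carriage","knob","flux_bottle","tape_measure","tea_mug"):
        print(t,[(np.round(r["centre"],3),round(r["confidence"],2)) for r in look_for(c,t)][:3])
cv2.imwrite("pics/a.png",ims[0][:,:,::-1]);cv2.imwrite("pics/b.png",ims[1][:,:,::-1])
E
```

```text
pics
{'t': 0.0, 'q': array([ 1.09587249,  0.47779127,  0.02234189,  1.55642981, -0.01151564,
        1.1092967 , -0.08310747]), 'qvel': array([ 3.27368715e-04,  2.01195348e-03,  7.81798946e-04, -6.65957887e-04,
       -1.67347499e-03,  9.57439018e-05,  1.18241690e-03]), 'tau': array([ 4.82878488e-05, -5.82847488e+01,  1.53468937e+00, -2.72608566e+01,
       -5.43340319e-02,  1.70175912e-02,  9.60270472e-05]), 'position': array([ 0.24186596, -0.62954123,  0.22169683]), 'tool_rot': array([-8.70539431e-04,  9.83226237e-01,  1.82387935e-01, -2.22580334e-04]), 'contact_force': array([ 0.23448107,  0.37396691, -0.34463566]), 'torque': array([-0.06223413, -0.01976499,  0.01144949]), 'gripper_force': 0.0, 'finger_gap': 0.08763673424529135} 0.0187
scene {'vertical_fov': 42.1202184936367, 'cx': 282.3309067976952, 'cy': 217.25636411804473, 'k1': -0.17091181282503928, 'eye': array([ 0.07918041, -1.08065907,  0.70604117]), 'attitude': array([ 0.86163379,  0.44648555, -0.12111492, -0.20873199])}
guard_handle [(array([ 0.498, -0.607,  0.049]), 0.54)]
guard [(array([ 0.566, -0.224,  0.088]), 0.89)]

[... 366 characters left out ...]
 277.3129685958338, 'cy': 213.18226121272693, 'k1': -0.06893325041329584, 'eye': array([ 0.25164452, -1.03986813,  0.60633903]), 'attitude': array([ 0.87334882,  0.45633995, -0.07992129, -0.15042698])}
guard_handle [(array([ 0.567, -0.221,  0.096]), 0.72)]
guard [(array([ 0.569, -0.229,  0.101]), 0.63)]
guard_hinge [(array([ 0.569, -0.221,  0.098]), 0.9), (array([ 0.651, -0.18 ,  0.035]), 0.72)]
jig [(array([ 0.603, -0.255,  0.041]), 0.6)]
carriage [(array([ 0.657, -0.184,  0.032]), 0.63)]
knob [(array([ 0.651, -0.184,  0.035]), 0.49)]
flux_bottle [(array([ 0.358, -0.488,  0.045]), 0.85)]
tape_measure [(array([ 0.497, -0.606,  0.046]), 0.69)]
tea_mug [(array([ 0.426, -0.549,  0.054]), 0.76)]
```

View pics/a.png

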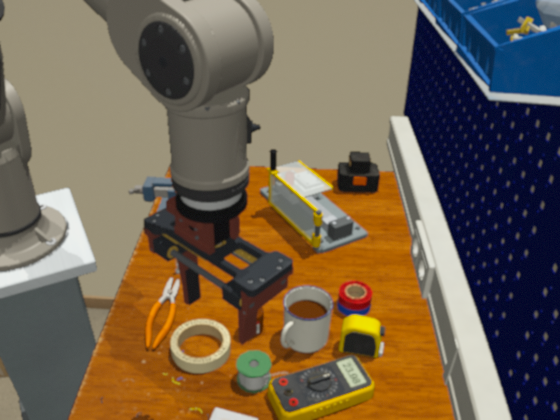

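View pics/b.png

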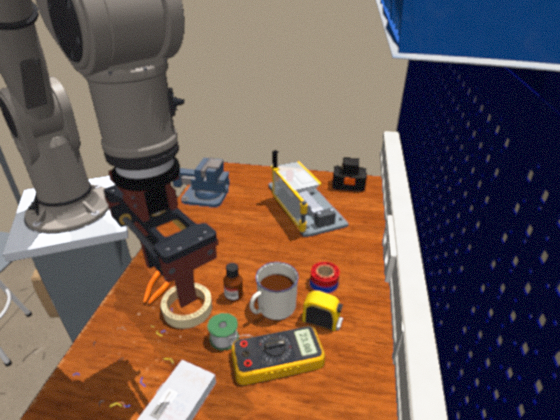

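The jig is at the upper middle of the bench. In "side" its hinge post is near (303,222) and the black handle near (275,158); in "scene" the handle is near (273,158). The mug, bottle and tape are well nearer the camera. Next I'll deproject these points.

```bash
cat > h.py <<'E'
from station import *
import numpy as np,cv2
from scipy.spatial.transform import Rotation as R
def cloud(d,p):
    f=d.shape[0]/2/np.tan(np.radians(p["vertical_fov"])/2)
    v,u=np.indices(d.shape)
    K=np.array([[f,0,p["cx"]],[0,f,p["cy"]],[0,0,1]])
    xy=cv2.undistortPointsIter(np.stack([u,v],-1).reshape(-1,1,2).astype(float),K,np.array([p["k1"],0,0,0.]),None,None,(3,50,1e-9)).reshape(*d.shape,2)
    P=np.dstack([xy[...,0]*d,-xy[...,1]*d,-d])
    return P@R.from_quat(p["attitude"],scalar_first=True).as_matrix().T+p["eye"]
def hue(im): return cv2.cvtColor(im,cv2.COLOR_RGB2HSV)
E
python3 - <<'E'
from h import *
out=[]
for c,b in(("scene",(130,260,250,390)),("side",(140,240,255,380))):
    z=np.load(f"pics/{c}0.npz");im,d=z["im"],z["d"]
    W=cloud(d,camera_params(c));h=hue(im)
    sub=np.zeros(d.shape,bool);sub[b[0]:b[1],b[2]:b[3]]=1
    near=sub&(d>0)&(W[...,1]<0.05)
    dark=near&(h[...,2]<70)&(W[...,2]>.105)
    print(c,"dark hi",dark.sum(),W[dark].mean(0),W[dark].min(0),W[dark].max(0))
    for v,u in list(np.argwhere(dark))[::6]: print(u,v,W[v,u].round(3))
    y=near&(abs(h[...,0].astype(int)-26)<7)&(h[...,1]>150)&(h[...,2]>120)&(W[...,2]>.02)
    print("yellow",y.sum());pts=W[y]
    r=cv2.fitLine(pts[:,:2].astype(np.float32),cv2.DIST_HUBER,0,.01,.01).ravel();print(r,pts.min(0),pts.max(0))
    i=np.argsort(pts[:,1])[:8];print(pts[i].round(3))
    out.append(cv2.resize(im[b[0]:b[1],b[2]:b[3]],None,fx=3,fy=3,interpolation=2)[:300,:375])
cv2.imwrite("pics/c.png",np.hstack(out)[:,:,::-1])
E
```

```text
scene dark hi 277 [ 0.37421505 -0.49342021  0.2793426 ] [ 0.27053389 -0.69279737  0.10778162] [ 0.56648861 -0.14454548  0.47512115]
250 130 [ 0.28  -0.646  0.475]
251 131 [ 0.281 -0.646  0.474]
250 135 [ 0.279 -0.647  0.47 ]
250 141 [ 0.279 -0.648  0.464]
272 151 [ 0.558 -0.155  0.153]
273 152 [ 0.558 -0.16   0.152]
274 153 [ 0.561 -0.159  0.149]
275 154 [ 0.564 -0.158  0.145]
271 156 [ 0.556 -0.155  0.141]
272 157 [ 0.558 -0.156  0.139]
273 158 [ 0.559 -0.158  0.137]
274 159 [ 0.561 -0.16   0.135]
275 160 [ 0.564 -0.159  0.131]
271 162 [ 0.558 -0.151  0.124]
272 163 [ 0.557 -0.158  0.125]
273 164 [ 0.56  -0.157  0.121]
274 165 [ 0.561 -0.161  0.12 ]
275 166 [ 0.563 -0.161  0.117]
272 168 [ 0.558 -0.156  0.111]
250 245 [ 0.273 -0.657  0.345]
250 247 [ 0.272 -0.66   0.344]
251 248 [ 0.272 -0.662  0.344]
250 249 [ 0.271 -0.661  0.342]
256 249 [ 0.276 -0.665  0.344]
253 250 [ 0.273 -0.665  0.343]
259 250 [ 0.278 -0.67   0.345]
254 251 [ 0.273 -0.666  0.343]
260 251 [ 0.278 -0.671  0.344]
254 252 [ 0.273 -0.666  0.341]
260 252 [ 0.277 -0.674  0.346]
252 253 [ 0.273 -0.663  0.338]
258 253
[... 888 characters left out ...]
.1596643   0.11088237] [ 0.56459186 -0.14950991  0.15426146]
274 151 [ 0.56  -0.15   0.153]
276 152 [ 0.563 -0.158  0.153]
274 154 [ 0.558 -0.156  0.147]
276 155 [ 0.563 -0.158  0.144]
274 157 [ 0.558 -0.157  0.139]
276 158 [ 0.563 -0.158  0.136]
274 160 [ 0.558 -0.158  0.13 ]
276 161 [ 0.563 -0.16   0.127]
274 163 [ 0.558 -0.156  0.12 ]
274 165 [ 0.558 -0.156  0.114]
yellow 256
[ 0.03946145 -0.9992211   0.56648684 -0.2724714 ] [ 0.55400653 -0.3406473   0.02090318] [ 0.64565768 -0.13214482  0.10710358]
[[ 0.572 -0.341  0.023]
 [ 0.572 -0.341  0.026]
 [ 0.572 -0.34   0.032]
 [ 0.573 -0.34   0.08 ]
 [ 0.568 -0.34   0.075]
 [ 0.575 -0.34   0.088]
 [ 0.572 -0.34   0.041]
 [ 0.573 -0.339  0.073]]
```

View pics/c.png

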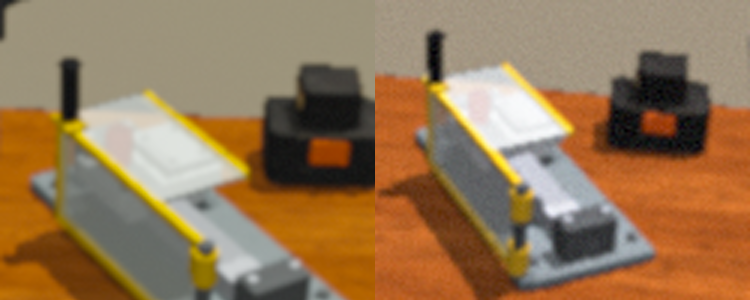

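Handle centre is about (0.560,-0.150). The hinge is about (0.570,-0.331), 180 mm away as it should be. I'll cage the handle with the fingers closing along the tangent and swing it about 1.45 rad.

```bash
cat >> h.py <<'E'
def down(phi):
    y=np.array([np.cos(phi),np.sin(phi),0]);z=np.array([0,0,-1.])
    return R.from_matrix(np.stack([np.cross(y,z),y,z],1)).as_quat(scalar_first=True)
E
cat > swing.py <<'E'
from h import *
import sys
H=np.array([.560,-.150]);C=np.array([.570,-.331])
a0=np.arctan2(*(H-C)[::-1]);TZ=.118
def pose(da,z=TZ): return [*(C+.18*np.array([np.cos(a0+da),np.sin(a0+da)])),z]
if len(sys.argv)<2:
    for k in(0,np.pi):
        q=[solver.inverse_kinematics(pose(d),down(a0+np.pi/2+d+k)) for d in np.linspace(0,1.45,6)]
        for x in q: print(k,None if x is None else np.round(x,2))
else:
    k=float(sys.argv[1])
    arm.movep(pose(0,.23),down(a0+np.pi/2+k))
    arm.line_to(pose(0),v=.12)
    eoat.gripper_to(.022)
    s=observe();print(s["t"],s["position"],s["finger_gap"],s["gripper_force"],s["contact_force"])
    for d in np.linspace(0,1.45,10)[1:]:
        arm.line_to(pose(d),v=.1,ori=down(a0+np.pi/2+d+k))
        s=observe();print(s["t"].round(1),s["position"].round(3),s["contact_force"].round(1))
    np.save("pics/last.npy",s["position"])
E
python3 swing.py
```

```text
0 [ 0.02  0.45  0.17  1.89 -0.1   0.81 -2.84]
0 [ 0.11  0.38  0.1   1.99 -0.05  0.77 -2.56]
0 [ 0.22  0.33  0.04  2.07 -0.02  0.75 -2.23]
0 [ 0.34  0.3   0.02  2.11 -0.01  0.73 -1.86]
0 [ 0.46  0.3  -0.01  2.1   0.    0.74 -1.47]
0 [ 0.58  0.33 -0.02  2.05  0.01  0.75 -1.08]
3.141592653589793 [ 0.52  0.49 -0.47  1.86  0.28  0.87 -0.03]
3.141592653589793 [ 0.61  0.43 -0.52  1.96  0.28  0.83  0.28]
3.141592653589793 [ 0.7   0.38 -0.53  2.04  0.27  0.79  0.65]
3.141592653589793 [ 0.81  0.35 -0.54  2.08  0.26  0.78  1.04]
3.141592653589793 [ 0.95  0.36 -0.58  2.07  0.28  0.78  1.42]
3.141592653589793 [ 1.07  0.4  -0.62  2.02  0.32  0.81  1.77]
```

```bash
python3 swing.py 3.14159265
```

```text
5.25 [ 0.56019026 -0.15124449  0.11801453] 0.022030603842801214 0.33552213571965694 [ 0.90563395 -0.07690059 -0.24772695]Traceback (most recent call last):
  File "swing.py", line 18, in <module>
    s=observe();print(s["t"].round(1),s["position"].round(3),s["contact_force"].round(1))
                      ^^^^^^^^^^^^
AttributeError: 'float' object has no attribute 'round'
```

Run:
```python
from h import *
H=np.array([.560,-.150]);C=np.array([.570,-.331]);a0=np.arctan2(*(H-C)[::-1]);k=np.pi
def pose(da,z=.118): return [*(C+.18*np.array([np.cos(a0+da),np.sin(a0+da)])),z]
for d in np.linspace(0,1.45,10)[2:]:
    arm.line_to(pose(d),v=.1,ori=down(a0+np.pi/2+d+k))
    s=observe();print(round(s["t"],1),s["position"].round(3),s["contact_force"].round(1))
im,d=get_image("side");np.savez("pics/side1.npz",im=im,d=d)
print([(t,r["centre"],r["confidence"]) for t in("knob","carriage","guard_handle") for r in look_for("side",t)])
im2,d2=get_image("scene");np.savez("pics/scene1.npz",im=im2,d=d2)
print([(t,r["centre"],r["confidence"]) for t in("knob","carriage") for r in look_for("scene",t)])
cv2.imwrite("pics/d.png",np.hstack([cv2.resize(im[130:280,180:380],(400,300)),cv2.resize(im2[130:280,180:380],(400,300))])[:,:,::-1])
```

```text
6.1 [ 0.505 -0.164  0.118] [1.2 1.1 0.5]
6.6 [ 0.479 -0.176  0.118] [0.8 0.2 0.2]
7.0 [ 0.455 -0.193  0.118] [ 0.3 -0.2  0.5]
7.5 [ 0.434 -0.213  0.118] [ 0.1 -0.4 -0.6]
7.9 [ 0.417 -0.236  0.118] [ 0.3  0.9 -0.5]
8.3 [ 0.404 -0.262  0.118] [ 0.4 -0.1 -0.8]
8.8 [ 0.395 -0.29   0.118] [-0.5  0.3  0.8]
9.2 [ 0.391 -0.318  0.118] [-0.1 -0.8 -0.1]
[('knob', [0.6256, -0.1678, 0.0511], 0.91), ('carriage', [0.6346, -0.1635, 0.0467], 0.79), ('guard_handle', [0.4689, -0.3223, 0.0708], 0.59)]
[('knob', [0.6253, -0.165, 0.0524], 0.84), ('carriage', [0.6256, -0.1607, 0.0508], 0.59)]
```

View pics/d.png

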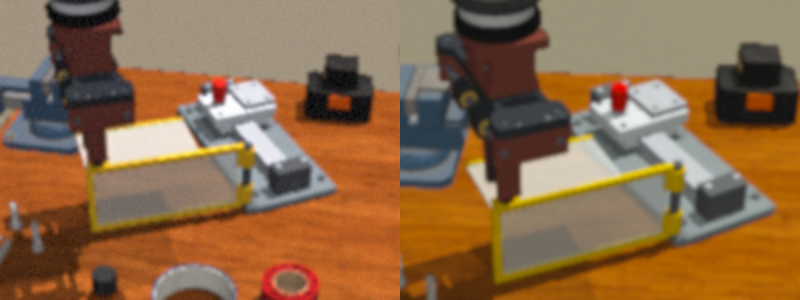

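The guard stands open, with the handle still between the fingers. The red knob shows at side (290,175) and scene (290,178). Next I'll get its position and the rail direction.

Run:
```python
from h import *
for c in("scene","side"):
    z=np.load(f"pics/{c}1.npz");im,d=z["im"],z["d"];W=cloud(d,camera_params(c));h=hue(im).astype(int)
    reg=(d>0)&(W[...,0]>.52)&(W[...,0]<.75)&(W[...,1]>-.42)&(W[...,1]<0)
    red=reg&((h[...,0]<6)|(h[...,0]>172))&(h[...,1]>170)&(h[...,2]>90)&(W[...,2]>.03)
    v,u=np.nonzero(red);P=W[red];print(c,"red",red.sum(),u.min(),u.max(),v.min(),v.max(),P.min(0).round(4),P.max(0).round(4),np.median(P,0).round(4))
    body=P[(P[:,2]<.08)];top=P[P[:,2]>.081];print("body",np.median(body,0),"top",len(top),top.mean(0) if len(top) else "")
    g=reg&(h[...,1]<80)&(W[...,2]>.006)&(W[...,2]<.018)
    r=cv2.minAreaRect(W[g][:,:2].astype(np.float32)*1000);print("plate",g.sum(),r)
    # right (+x) edge: max x per y bin
    E=[]
    for y in np.arange(-.36,-.08,.01):
        m=g&(abs(W[...,1]-y)<.005)
        if m.sum()>3:E.append((np.percentile(W[m][:,0],97),y))
    E=np.array(E,np.float32);l=cv2.fitLine(E,cv2.DIST_HUBER,0,.001,.001).ravel();print("edge",l,np.degrees(np.arctan2(-l[0],l[1])))
    # steel plate on slide / rail
    for lo,hi in((.053,.061),(.045,.053)):
        m=reg&(h[...,1]<80)&(W[...,2]>lo)&(W[...,2]<hi);print(lo,m.sum(),cv2.minAreaRect(W[m][:,:2].astype(np.float32)*1000))
```

```text
scene red 84 286 292 171 184 [ 0.5951 -0.1622  0.0478] [ 0.6351 -0.0863  0.0856] [ 0.6016 -0.1567  0.0777]
body [ 0.60037623 -0.15791188  0.07085775] top 28 [ 0.60380595 -0.15114624  0.08368198]
plate 1323 ((658.7542724609375, -211.05606079101562), (273.90496826171875, 180.9042205810547), 89.93141174316406)
edge [ 0.37476382 -0.9271203   0.67256284 -0.245     ] -157.99028
0.053 372 ((598.7012939453125, -222.4900360107422), (263.23004150390625, 84.43115234375), 57.36128234863281)
0.045 666 ((622.8115234375, -226.72755432128906), (278.1894226074219, 166.404296875), 62.04936599731445)
side red 52 287 292 170 180 [ 0.5959 -0.1611  0.0591] [ 0.6119 -0.1444  0.0872] [ 0.6032 -0.1572  0.0789]
body [ 0.60189675 -0.15758241  0.07275552] top 24 [ 0.60419665 -0.1540033   0.08464752]
plate 987 ((659.182373046875, -210.62062072753906), (181.88101196289062, 270.9921875), 0.5831954479217529)
edge [ 0.47797653 -0.8783726   0.6627728  -0.203     ] -151.44667
0.053 247 ((597.4031982421875, -225.2246856689453), (256.31109619140625, 81.7986068725586), 57.398433685302734)
0.045 462 ((621.2020263671875, -228.94593811035156), (270.6312255859375, 163.0100860595703), 62.60822677612305)
```

The guard's original line limits the jig yaw to about -5 to +3 degrees, so the long-edge fit is polluted. I'll release the guard and look from above with the wrist camera.

Run:
```python
from h import *
eoat.gripper_to(.05)
p=observe()["position"]
arm.line_to([p[0],p[1],.25],v=.2)
k=[.603,-.152]
best=min(((np.linalg.norm(np.array(q)-observe()["q"]),f) for f in(np.pi/2,-np.pi/2) if (q:=solver.inverse_kinematics([.58,-.2,.30],down(f))) is not None))
print(best)
arm.movep([.58,-.2,.30],down(best[1]))
cp=camera_params("wrist");im,d=get_image("wrist");print(observe()["t"],cp)
np.savez("pics/w0.npz",im=im,d=d,**cp)
print([(t,r["centre"],r["confidence"]) for t in("knob","carriage","jig","guard_hinge") for r in look_for("wrist",t)])
cv2.imwrite("pics/e.png",im[:,:,::-1])
```

```text
(np.float64(0.6966037117384857), 1.5707963267948966)
11.9833 {'vertical_fov': 68.66201298896938, 'cx': 273.7590424294033, 'cy': 209.01733604094497, 'k1': -0.06873111367717054, 'eye': array([ 0.49836609, -0.20214819,  0.46188958]), 'attitude': array([ 0.70003739, -0.10338335, -0.10355298,  0.69895373])}
[('knob', [0.6309, -0.1572, 0.0493], 0.56), ('carriage', [0.631, -0.1496, 0.0507], 0.62), ('jig', [0.5791, -0.2684, 0.0487], 0.79), ('guard_hinge', [0.4477, -0.2891, 0.1], 0.87), ('guard_hinge', [0.433, -0.5143, 0.0524], 0.37)]
```

View pics/e.png

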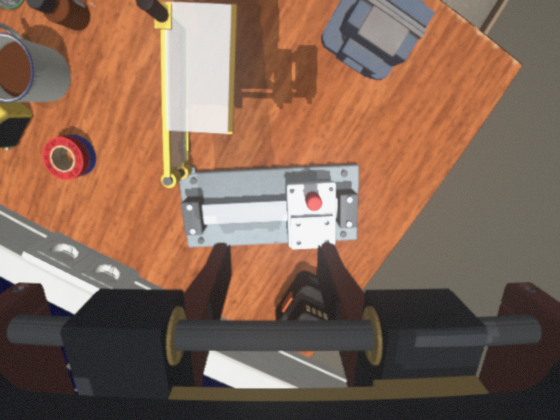

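The wrist view shows the guard wide open. The plate corners are about (185,171), (358,164), (357,240) and (188,248), and the knob top is at (314,202).

Run:
```python
from h import *
z=np.load("pics/w0.npz");im,d=z["im"],z["d"];W=cloud(d,z);h=hue(im).astype(int)
box=np.zeros(d.shape,bool);box[155:258,175:368]=1
red=box&((h[...,0]<8)|(h[...,0]>170))&(h[...,1]>150)&(W[...,2]>.06)
P=W[red];t=P[P[:,2]>.08];print("red",len(P),P.min(0),P.max(0),"top",len(t),t.mean(0),cv2.minEnclosingCircle(t[:,:2].astype(np.float32)*1000))
for lo,hi in((.006,.019),(.052,.062)):
    g=(box&(h[...,1]<80)&(W[...,2]>lo)&(W[...,2]<hi)).astype(np.uint8)
    g=cv2.morphologyEx(g,cv2.MORPH_OPEN,np.ones((3,3)));g=g>0
    r=cv2.minAreaRect(W[g][:,:2].astype(np.float32)*1000);print(lo,g.sum(),r,cv2.boxPoints(r).round(1).tolist())
```

```text
Traceback (most recent call last):
ValueError: zero-size array to reduction operation minimum which has no identity
```

Run:
```python
from h import *
z=np.load("pics/w0.npz");im,d=z["im"],z["d"];W=cloud(d,z);h=hue(im).astype(int)
for v,u in((202,314),(171,185),(166,350),(238,352),(247,192),(240,310),(100,280)): print(u,v,d[v,u],W[v,u].round(3),h[v,u])
```

```text
314 202 0.3904781 [ 0.603 -0.151  0.086] [  1 124 244]
185 171 0.42375985 [ 0.57  -0.325  0.041] [ 25 138 221]
350 166 0.45143127 [ 0.568 -0.089  0.011] [ 99  14 177]
352 238 0.48310778 [ 0.682 -0.079  0.013] [100  11 203]
192 247 0.5014782 [ 0.703 -0.336 -0.   ] [  8  73 177]
310 240 0.43636233 [ 0.667 -0.151  0.057] [  0   0 246]
280 100 0.43360224 [ 0.475 -0.193  0.002] [ 11 151 142]
```

Only the saturation threshold was wrong; rerun.

Run:
```python
from h import *
z=np.load("pics/w0.npz");im,d=z["im"],z["d"];W=cloud(d,z);h=hue(im).astype(int)
box=np.zeros(d.shape,bool);box[155:258,175:368]=1
red=box&((h[...,0]<8)|(h[...,0]>170))&(h[...,1]>100)&(W[...,2]>.065)
P=W[red];t=P[P[:,2]>.08];print("top",len(t),t.mean(0),cv2.minEnclosingCircle(t[:,:2].astype(np.float32)*1000))
for lo,hi in((.006,.019),(.0535,.062)):
    g=(box&(h[...,1]<50)&(W[...,2]>lo)&(W[...,2]<hi)).astype(np.uint8)
    g=cv2.morphologyEx(g,cv2.MORPH_OPEN,np.ones((3,3)))>0
    r=cv2.minAreaRect(W[g][:,:2].astype(np.float32)*1000);print(lo,g.sum(),r,cv2.boxPoints(r).round(1).tolist())
```

```text
top 176 [ 0.60184134 -0.1534713   0.0939144 ] ((555.3955078125, -174.42068481445312), 63.41281509399414)
0.006 6706 ((627.8851928710938, -208.35848999023438), (126.55204010009766, 269.13897705078125), 2.7446985244750977) [[558.2000122070312, -77.0], [571.0999755859375, -345.79998779296875], [697.5, -339.70001220703125], [684.5999755859375, -70.9000015258789]]
0.0535 1157 ((655.2802734375, -148.16726684570312), (45.48866653442383, 59.88270568847656), 3.125197172164917) [[630.9000244140625, -119.5], [634.2000122070312, -179.3000030517578], [679.5999755859375, -176.8000030517578], [676.4000244140625, -117.0]]
```

All sizes match. The yaw is about 2.9°, the knob is at (0.6025,-0.1515), and the slide is at jig y≈+58. I'll grip the knob along the rail and then step while watching the force along the rail.

```bash
cat > slide.py <<'E'
from h import *
th=.051;yj=np.array([-np.sin(th),np.cos(th),0]);Y0=58
def f():
    F=[]
    for _ in range(3): arm.hold(.02);F.append(observe()["contact_force"])
    return np.mean(F,0)
E
python3 - <<'E'
from slide import *
o=down(np.pi/2+th);k=np.array([.6025,-.1515,.056])
arm.movep(k+[0,0,.08],o);print("base",f()@yj,f().round(2))
np.save("pics/base.npy",f())
arm.line_to(k,v=.1)
eoat.gripper_to(0.0)
s=observe();print(s["t"],s["position"],s["finger_gap"],s["gripper_force"],f().round(1))
np.save("pics/k.npy",k)
cp=camera_params("wrist");im,_=get_image("wrist");cv2.imwrite("pics/f.png",im[:,:,::-1])
E
```

```text
base -0.01009636870868221 [ 0.26 -0.03 -0.02]
14.575 [ 0.6026568  -0.15144211  0.0563085 ] 0.021549093122622986 30.009493626421317 [-0.4  0.3  3. ]
```

View pics/f.png

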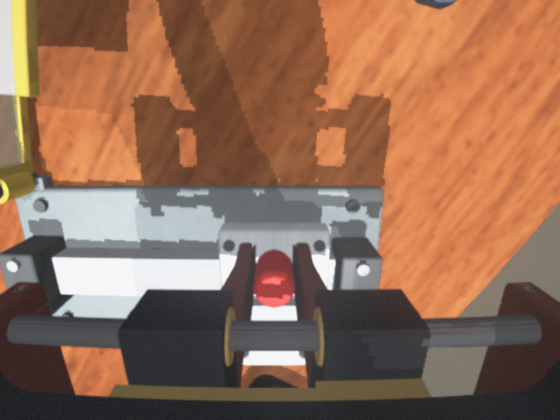

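The fingers pinch the knob at (273,280), with a 21.5 mm gap and 30 N. Now the slide.

Run:
```python
from slide import *
k=np.load("pics/k.npy");b=np.load("pics/base.npy")
arm.line_to(k-yj*.034,v=.05)
print("t",observe()["t"],(f()-b)@yj)
drawn=False
for t in np.arange(35.5,90,1.5):
    arm.line_to(k-yj*t/1000,v=.02)
    s=observe();F=(f()-b);fy=F@yj
    print(round(Y0-t,1),"real",round(Y0+(s["position"]-k)@yj*1000,2),"F",fy.round(2),"x",F[0].round(1),round(s["t"],1),round(s["finger_gap"],4))
    if fy<-2:drawn=True
    if (drawn and fy>2.5) or fy>6 or s["t"]>40: break
```

```text
t 15.5083 0.10114103306046351
22.5 real 20.75 F -0.02 x -1.2 15.8 0.0213
21.0 real 19.31 F -0.45 x -0.9 16.1 0.0211
19.5 real 17.77 F -0.06 x -0.5 16.4 0.0212
18.0 real 16.29 F -0.14 x -0.6 16.7 0.0212
16.5 real 14.8 F 0.39 x -0.7 17.0 0.021
15.0 real 13.27 F 0.02 x -0.9 17.3 0.0214
13.5 real 11.74 F -0.58 x -0.9 17.6 0.0211
12.0 real 10.28 F -0.2 x -0.9 17.9 0.0211
10.5 real 8.79 F -0.13 x -0.3 18.2 0.0211
9.0 real 6.24 F -2.17 x -0.1 18.5 0.0216
7.5 real 5.99 F 0.11 x -1.3 18.8 0.0213
6.0 real 5.87 F 2.55 x -0.7 19.1 0.0216
```

Run:
```python
from slide import *
k=np.load("pics/k.npy");b=np.load("pics/base.npy")
def rep(t):
    s=observe();F=(f()-b)
    print(round(Y0-t,1),"real",round(Y0+(s["position"]-k)@yj*1000,2),"F",(F@yj).round(2),F.round(1),round(s["t"],1),s["gripper_force"].round(1) if hasattr(s["gripper_force"],'round') else s["gripper_force"])
    return F@yj
arm.hold(.5);rep(52)
for t in(52.5,53,53.5,54,54.5,55):
    arm.line_to(k-yj*t/1000,v=.01);arm.hold(.1)
    if rep(t)>6.5:break
im,d=get_image("wrist");cv2.imwrite("pics/g.png",im[:,:,::-1])
```

```text
6 real 5.83 F 2.9 [-1.5  2.8  6.4] 19.7 30.00107539992314
5.5 real 5.88 F 3.92 [-2.4  3.8  6.1] 20.1 30.001159931416623
5 real 5.78 F 4.6 [-1.8  4.5  5.8] 20.5 30.001311703235842
4.5 real 5.76 F 5.81 [-1.6  5.7  6.6] 20.9 30.001188779133372
4 real 4.63 F 4.36 [-2.   4.3  6.5] 21.3 30.001430273987353
3.5 real 3.5 F 3.07 [-1.7  3.   5.8] 21.7 30.001140988315456
3 real 1.22 F -0.77 [-0.5 -0.8  5.7] 22.1 30.00110999448225
```

View pics/g.png

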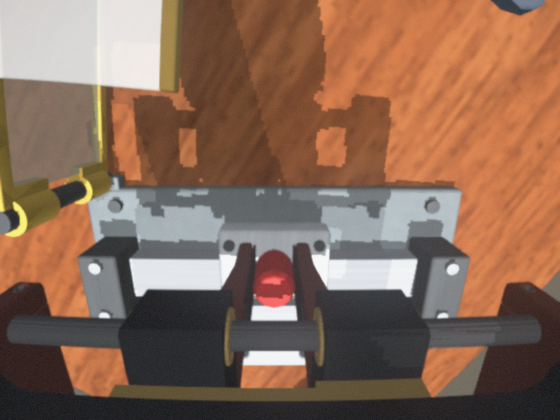

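The slide hung at about +5.8 with a weak draw of 2 N, then broke free at under 6 N. That is too short and too weak for the described notch (drawn in from 9 mm before, 7 N or more past the middle), so it may be a dent or a stiff spot. There's room to probe further, since the end limit is at -56.

Run:
```python
from slide import *
k=np.load("pics/k.npy");b=np.load("pics/base.npy")
m=0
for t in np.arange(56,92,1.):
    arm.line_to(k-yj*t/1000,v=.02)
    s=observe();F=(f()-b);fy=F@yj;m=min(m,fy)
    print(round(Y0-t,1),"real",round(Y0+(s["position"]-k)@yj*1000,2),"F",fy.round(2),round(s["t"],1))
    if fy>3.5 or (m<-3 and fy>1.5): break
```

```text
2.0 real -0.93 F -1.94 22.4
1.0 real -1.93 F -2.54 22.7
0.0 real -3.11 F -3.06 23.0
-1.0 real -4.74 F -5.03 23.3
-2.0 real -5.48 F -5.75 23.6
-3.0 real -6.45 F -5.77 23.9
-4.0 real -6.6 F -4.14 24.2
-5.0 real -6.63 F -2.05 24.5
-6.0 real -6.66 F -0.4 24.8
-7.0 real -6.85 F 1.25 25.1
-8.0 real -6.91 F 2.8 25.4
```

This is the real notch: drawn in over about 9 mm with up to 5.8 N, then locked near -6.7 while the force flips. I'll ease to zero push, check the guard and the loose things, and hand in.

Run:
```python
from slide import *
k=np.load("pics/k.npy");b=np.load("pics/base.npy")
arm.line_to(k-yj*.0645,v=.01);arm.hold(.6)
s=observe();print("real",Y0+(s["position"]-k)@yj*1000,"F",(f()-b)@yj,s["gripper_force"],s["finger_gap"],s["t"])
im,d=get_image("scene");cv2.imwrite("pics/z.png",im[:,:,::-1])
for t in("flux_bottle","tape_measure","tea_mug"):print(t,[np.round(r["centre"],3) for r in look_for("scene",t)][:1])
```

```text
real -6.761935484306605 F -0.2705418971285036 30.0012980599422 0.021118845414917854 26.3583
flux_bottle [array([ 0.355, -0.488,  0.049])]
tape_measure [array([ 0.495, -0.61 ,  0.048])]
tea_mug [array([ 0.427, -0.543,  0.054])]
```

View pics/z.png

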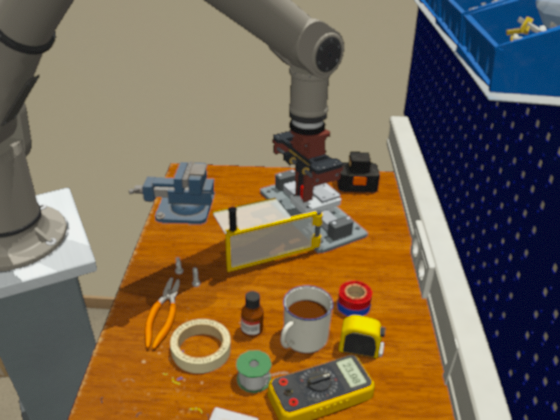

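The guard is wide open, with its handle at (233,218) and hinge at (318,230). The gripper is on the knob near (303,190), and the bottle, mug and tape are where they were.

```bash
python3 -c "
from station import ticket
print(ticket.hand_in())"
```

```text
the job is handed in; nothing more can be done
None
```

I handed the job in with the guard swung about 1.45 rad open, the slide held by its knob at 30 N about 6.7 mm past the middle of the jig (where the force along the rail flips), and the bottle, tape and mug undisturbed; the hand-in gave no verdict.

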